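Draw back the sprung pointer of a sculptor's pointing gauge and hold it

TASK

Draw the pointer needle back from the plaster cast: take the pointing gauge's wooden grip block and pull it straight out along its tube, feeling the loose sleeve come up against its stop, then on against the spring until the ring on the rod stands level with the sleeve's mouth, without overdrawing the rod far past the ring. Finish while still holding it there in the gripper, steady against the spring, and leave the cast and the tools around it undisturbed.

Things in the scene. Friction and masses are not known exactly. Their poses are not given: they have to be found in the camera images.
- gauge: pointing gauge, fixed to the bench: dark steel base 150 x 100 x 14 mm, two posts, a level grey tube (diameter 40, 110 mm long, axis 90 mm above the bench; clamp rings up to 115 mm). Origin: centre of the base's underside; z up; its -x is the pull direction, towards the robot's right and back: the sleeve comes out of the tube's -x end, the rod with the grip block out of the sleeve
- rod: steel rod (diameter 12 mm) with grip block, ring and needle, in one; slides along gauge x. Origin at bench height, 120 mm in gauge +x from the block's centre. Sprung into the sleeve, starts fully home in it: 6 N starts it, then 0.2 N per mm more, 12 N at the mark. A pull so brings the sleeve to its stop first. Springs back if let go; its end stop is 20 mm past the mark
- grip (a point): grasp point in the dark wooden grip block on the rod's near end: 18 mm thick along the pull, 40 mm wide across, 70 mm tall (75 to 145 mm above the bench); the point is in its middle, 20 mm below its top, free all round from above. Axes as the gauge. It lies 50 mm in gauge -x from the sleeve's mouth with the rod home, 80 mm with the ring at the mouth
- mouth (a point): centre of the -x end face of the aluminium sleeve (diameter 26 mm), 90 mm above the bench; axes as the gauge. The sleeve starts drawn out of the tube by a random amount, slides lightly (1.5 N friction, stays where left) another 15 to 30 mm along gauge -x, then meets a hidden stop whose place differs each time and must be felt
- mark (a point): centre of the length mark: a raised brass ring, diameter 19 mm, 4 mm wide, on the rod, 80 mm in gauge +x from the grip block's centre. With the rod home it is hidden 30 mm inside the sleeve's mouth; axes as the gauge
- cast: white plaster cast, a small head on a foot, 135 mm tall, up to 84 mm across, loose, standing in front of the needle at the far side of the gauge. Origin: centre of its underside. Leave alone
- hammer: hammer, 260 mm long, lying loose to the robot's right; origin under its middle, x along its handle towards the head. Leave alone
- driver: wood-handled driver, 200 mm long, lying loose along the far side of the gauge; origin under its middle, x towards the tip. Leave alone
- tin: closed steel tin, diameter 60 mm, 80 mm tall, standing loose; origin: centre of its underside. Leave alone
Things that resemble listed ones, but are neither listed nor needed, are in the scene too. Of the things like the gauge, leave any that is pink, purple or red; of the rest the larger one is meant.

How it is judged:
On the way, in this order (a step that is already met when the one before it is completed fails the run):
1. the sleeve is against its stop and the rod has begun to come out against its spring (x of mark in the frame of mouth below 0.026 m), for 0.1 s.
2. the ring is at the sleeve's mouth (x of mark in the frame of mouth between -0.005 and 0.005 m), for 0.3 s.
At the end, for the whole second after the job is handed in: the ring's centre is within 5 mm of the sleeve's mouth, the rod is at rest (under 10 mm/s) and held by the fingers alone (over 4 N on it, no cast or tool against it); the cast has moved less than 15 mm, the tin less than 20 mm, hammer and driver less than 30 mm (all of step 2 and contact force between the fingers and rod above 4 N and linear speed of rod below 0.01 m/s and contact force between rod and cast below 0.1 N and contact force between rod and hammer below 0.1 N and contact force between rod and driver below 0.1 N and contact force between rod and tin below 0.1 N and distance of cast from where it was at the start of the episode below 0.015 m and distance of each of hammer, driver from where it was at the start of the episode below 0.03 m and distance of tin from where it was at the start of the episode below 0.02 m); the arm keeps its last pose, push and grip.
It fails at once if the rod is overdrawn: the ring goes more than 12 mm out past the sleeve's mouth (x of mark in the frame of mouth below -0.012 m).
It fails at once if the cast is disturbed (distance of cast from where it was at the start of the episode above 0.015 m).
It fails at once if the hammer is disturbed (distance of hammer from where it was at the start of the episode above 0.03 m).
It fails at once if the driver is disturbed (distance of driver from where it was at the start of the episode above 0.03 m).
It fails at once if the tin is disturbed (distance of tin from where it was at the start of the episode above 0.02 m).
It also fails if it takes over 42 s, if anything falls off the work surface, if the arm or the gripper's body presses on something with over 40 N, if the wrist force passes 120 N, or if a joint passes its speed limit or range.

ROBOT

A 6-joint arm with a two-finger parallel gripper is mounted at the origin on the work surface. World frame = base frame: x ahead of the robot, y to its left, z up, the work surface at z = 0. Lengths are in m, angles in rad, forces in N, time in s.
With the tool pointing down it reaches from about 0.375 to 0.9 m from the base axis. Payload 3.1 kg.
Tool frame: the origin (TCP) lies midway between the tips of the shut fingers; the grasp point (between the pads) lies 19 mm behind it; z points along the fingers, y is the line along which they close (so a half turn about z gives the same grasp; the last joint's range is limited). The gripper opens to 87 mm and grips with 3 to 60 N. Pads are 19 mm wide; open, the fingers measure 117 mm over their backs; the gripper's body (75 mm by 190 mm) begins 51 mm behind the grasp point.
Start: joints at [1.109, 0.527, 1.433, -0, 1.181, -0.178], TCP at [0.174, 0.6, 0.223] pointing down, gripper open.
Joint ranges: [-3.08, 3.08], [-0.75, 2.2], [0.22, 2.44], [-1.43, 4.57], [0, 2.65], [-2.85, 2.85]. Speed limits (rad/s): [2.79, 2.79, 3.14, 3.14, 3.14, 3.14].

INTERFACE

Orientations are given as a unit quaternion [x, y, z, w].
In Python, from rig import status, imaging, order gives the robot as it stands.
- The arm moves only by the tool arm_command, never from a script. Its argument "deltas" is one flat list of numbers, 5 for each row, row after row: the opening, from -1 (shut) to 1 (fully open), so that 0 is half open, then the shift along the tool's x, y, z in m, then the turn about the tool's z in rad. In form: [gripper, tx, ty, tz, roll, gripper, tx, ty, tz, roll, ...]. A call has 1 to 12 rows; each row shifts and turns the commanded pose from where the row before left it, along the tool's axes as they then stand; what a row does not reach is not made up. A row lasts 1/8 s, in which the tool goes at most 62.5 mm and 10.7 degrees, less where a joint would pass 70% of its speed; a pose out of reach is approached as far as the arm can. A call with a gripper value outside its range is refused whole. The fingers move at their own pace and stop on an object; "newtons" is the grip in N (left out, the last holds). Time passes only in rows, so rows that do not move let the fingers close. It gives the time, the measured TCP pose, the force, the opening and the grip force at its end, in the units of the state.
- status.get_obs(): the state, without advancing time (a new reading comes with each control period).
- imaging.camera(name): name is "scene" or "top" or "wrist"; returns (picture, depth): 384x512x3 uint8, red, green, blue; 384x512 float32, m along the optical axis (not along the pixel's ray), 0 where there is no reading.
- imaging.camera_params(name): a dict with "intrinsics" (3x3 intrinsics, pixels), "k1" (the pictures are not rectified: a ray, as slopes to the right and down, at radius r is drawn at 1 + k1 r^2 times it, then the intrinsics apply), "camera_from_world" (4x4, takes a point from world to camera coordinates). Camera axes: x right, y up, looking along -z (the intrinsics and any distortion apply to the point x, -y, -z); pixel columns grow to the right and rows downward; lengths in m; the calibration is good to about 2 mm. A picture is of the moment at which its call begins: read the wrist's pose just before it. camera_params takes no time and is no camera call; for the wrist camera it gives the pose at the moment of the call.
- order.hand_in(): hands the job in; it is judged then, once.
The state is a dict: "time": time; "q": joint angles; "joint_velocities": joint speeds; "joint_torque": joint torques, N m; "position": TCP position; "tool_rot": TCP orientation; "ft_force": force on the tool from outside, world axes, zero at the start; "moment": the same for the moment, N m; "grip_width": finger opening in m; "grip_force": force on a finger pad.
Only numpy, scipy, OpenCV 4.12 (cv2) and the standard library are available. Lean on these libraries where they do the work, as an engineer would, in place of code of your own. Each camera call takes 0.05 s, during which the arm holds its last target. There are 200 camera calls.

## Working session

There is one attempt and no reset: what is moved stays moved. The work goes in short steps, Python scripts to look and compute and a tool call to move; the robot and the scene stay as the last step left them, time stands still between calls to the robot, and variables do not carry over. Pictures are saved under pics/ and viewed, at most 10 in all, crops included, and the job is handed in when it is done.

Besides the shell and the picture viewer there is one more tool, called by a JSON object that holds its "method" and its "body". arm_command: Moves the arm, as the interface text tells. Its arguments: {"type":"object","properties":{"deltas":{"type":"array"},"newtons":{"type":"number"}},"required":["deltas"]}

```bash
mkdir -p pics; cat > h.py <<'E'
import numpy as np, cv2
from rig import status, imaging, order
def grab(n):
    p=imaging.camera_params(n); im,d=imaging.camera(n); return im,d,p
def pts(d,p):
    # world point for each pixel from depth
    K=np.array(p["intrinsics"]);k1=p["k1"];h,w=d.shape
    v,u=np.mgrid[0:h,0:w].astype(float)
    X,Y=ray(u,v,K,k1)
    c=np.stack([X*d,-Y*d,-d,np.ones_like(d)],-1)
    return (c@np.linalg.inv(np.array(p["camera_from_world"])).T)[...,:3]
def ray(u,v,K,k1):
    q=cv2.undistortPoints(np.stack([np.ravel(u),np.ravel(v)],-1).astype(np.float64)[:,None],K,np.array([k1,0,0,0.]))[:,0]
    return q[:,0].reshape(np.shape(u)),q[:,1].reshape(np.shape(u))
def save(n,im,s=1.5):
    cv2.imwrite(n,cv2.resize(im[...,::-1],None,fx=s,fy=s))
E
python3 - <<'E'
from h import *
print(status.get_obs())
for n in("top","scene"):
    im,d,p=grab(n); save(f"pics/{n}1.png",im); np.savez(f"{n}1.npz",im=im,d=d,P=pts(d,p)); print(n,np.round(np.linalg.inv(p["camera_from_world"]),2).tolist())
E
```

```text
{'time': 0.0, 'q': array([ 1.10949530e+00,  5.28460264e-01,  1.43387195e+00, -2.52860908e-05,
        1.18135217e+00, -1.78499357e-01]), 'joint_velocities': array([-0.00070037,  0.00076683, -0.00055897,  0.00185628,  0.00322841,
        0.00020923]), 'joint_torque': array([-1.18197135e-03, -4.40045357e+01, -1.76589882e+01,  6.33806898e-02,
        5.83236536e-02, -1.63549607e-04]), 'position': array([0.17406396, 0.59953838, 0.22158488]), 'tool_rot': array([ 1.40925263e-01,  9.90019685e-01, -9.96485267e-04, -3.17798134e-04]), 'ft_force': array([ 0.10284089, -0.68873466,  0.99476277]), 'moment': array([-0.01223142, -0.02099383,  0.02491541]), 'grip_force': 0.0, 'grip_width': 0.08679905426191929}
top [[0.01, 0.99, -0.15, 0.42], [-1.0, 0.01, -0.02, -0.05], [-0.02, 0.16, 0.99, 1.0], [0.0, 0.0, 0.0, 1.0]]
scene [[-0.88, -0.28, 0.39, 1.08], [0.48, -0.49, 0.72, 0.91], [-0.01, 0.82, 0.57, 0.85], [0.0, 0.0, 0.0, 1.0]]
```

View pics/top1.png

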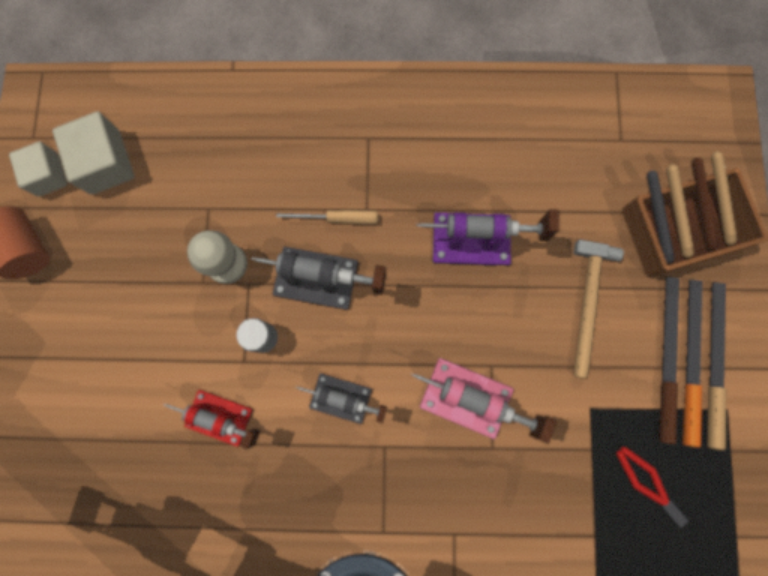

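View pics/scene1.png

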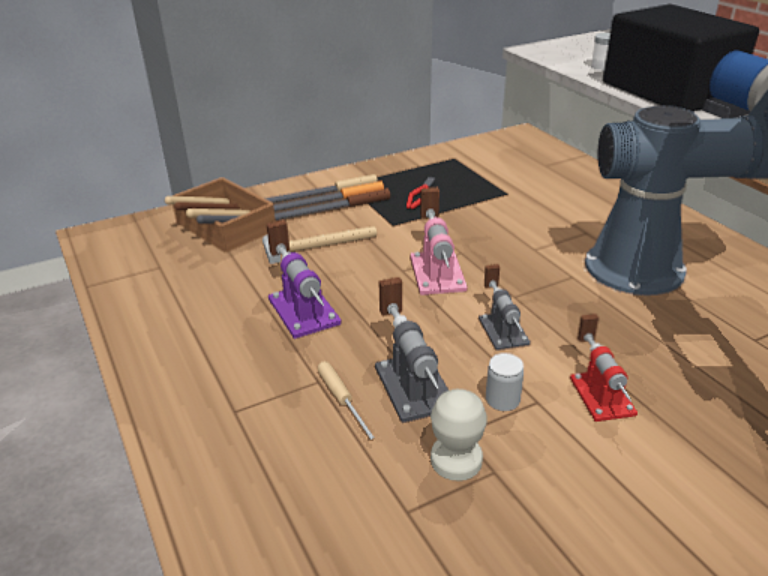

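The top view shows the target: the larger dark-grey gauge at about (315,278), with its block at (378,279) and the sleeve mouth near (353,277). The cast is at (213,252), the tin at (254,335) and the driver at (330,216). The pull runs to image right, slightly down.

```bash
python3 - <<'E'
from h import *
z=np.load("top1.npz");P=z["P"];im=z["im"]
x,y,Z=P[...,0],P[...,1],P[...,2]
v,u=np.mgrid[0:384,0:512]
roi=(u>180)&(u<265)&(v>155)&(v<215)
def rect(m,n):
    q=P[m][:,:2]; r=cv2.minAreaRect((q*1000).astype(np.float32)); print(n,m.sum(),np.round(P[m].mean(0),4),r)
mb=roi&(u>243)&(Z>.13)&(Z<.16);rect(mb,"blocktop")
print(np.percentile(Z[mb],[5,50,95]))
mt=roi&(u<241)&(Z>.1)&(Z<.125);rect(mt,"tube")
ms=roi&(u>=200)&(u<243)&(Z>.08)&(Z<.125)
ba=roi&(Z>.008)&(Z<.02);rect(ba,"base")
# axis profile: PCA of tube
q=P[mt|mb][:,:2];c=P[mt][:,:2].mean(0);w=np.linalg.svd(P[mt][:,:2]-c,full_matrices=False)[2][0];print(c,w, "block dir",P[mb][:,:2].mean(0)-c)
d=P[mb][:,:2].mean(0)-c;d/=np.linalg.norm(d);print("dir",d)
n=np.array([-d[1],d[0]])
a=(P[...,:2]-c)@d;b=(P[...,:2]-c)@n
for s in np.arange(-.09,.14,.005):
    m=roi&(abs(a-s)<.0025)&(Z>.06)
    if m.sum()>1:print(round(s,3),m.sum(),np.round([Z[m].max(),b[m].min(),b[m].max(),b[m].mean()],4))
save("pics/crop1.png",im[150:220,170:275],7)
E
```

```text
blocktop 118 [ 0.5857 -0.0247  0.1445] ((586.951416015625, -24.634174346923828), (17.89974594116211, 39.612518310546875), 80.04924774169922)
[0.13992396 0.14509524 0.1474312 ]
tube 643 [0.6075 0.0968 0.1086] ((607.8511962890625, 90.68241119384766), (134.17449951171875, 44.97736358642578), 80.56109619140625)
base 871 [0.5972 0.0986 0.0145] ((609.8152465820312, 102.53219604492188), (150.25340270996094, 100.69759368896484), 79.86153411865234)
[0.60747574 0.0968347 ] [-0.17433567 -0.98468628] block dir [-0.02182227 -0.12155028]
dir [-0.1767076  -0.98426339]
-0.07 5 [ 0.0943 -0.0003  0.0039  0.0016]
-0.06 18 [ 0.1108 -0.0177  0.0171  0.0002]
-0.055 25 [ 0.1128 -0.0187  0.0178 -0.0033]
-0.05 27 [ 0.1188 -0.0236  0.0217 -0.0021]
-0.045 37 [ 0.1175 -0.0236  0.0219 -0.0049]
-0.04 40 [ 0.117  -0.0237  0.0244 -0.0028]
-0.035 38 [ 0.1164 -0.0234  0.0254 -0.0036]
-0.03 46 [ 0.1176 -0.0232  0.0236 -0.0033]
-0.025 31 [ 0.1126 -0.0185  0.0187 -0.0012]
-0.02 27 [ 0.1117 -0.0183  0.0189 -0.0019]
-0.015 27 [ 0.1116 -0.018   0.0176 -0.0011]
-0.01 27 [ 0.1111 -0.019   0.019  -0.0025]
-0.005 27 [ 0.1126 -
[... 462 characters left out ...]
94 -0.0159  0.018   0.0002]
0.055 18 [ 0.1071 -0.0113  0.013  -0.0003]
0.06 18 [ 0.1062 -0.0113  0.0129 -0.0011]
0.065 18 [ 0.1049 -0.0104  0.0113 -0.0004]
0.07 20 [ 0.1044 -0.0114  0.0123 -0.0005]
0.075 15 [ 0.1026 -0.0071  0.0135  0.0019]
0.08 10 [ 0.0993 -0.0041  0.0073  0.0009]
0.085 8 [ 0.0967 -0.0033  0.0045  0.0005]
0.09 9 [ 0.0963 -0.0042  0.0057  0.0008]
0.095 9 [ 0.0979 -0.004   0.0066  0.0016]
0.1 6 [ 0.098  -0.0038  0.0051  0.0005]
0.105 9 [ 0.0996 -0.0048  0.0057  0.0004]
0.11 6 [ 0.0997 -0.0044  0.0065  0.0011]
0.115 22 [ 0.1477 -0.0184  0.0192 -0.0012]
0.12 37 [ 0.1483 -0.019   0.0203 -0.0024]
0.125 40 [ 0.149  -0.0185  0.0211 -0.0026]
0.13 56 [ 0.1488 -0.0184  0.0191 -0.0021]
```

View pics/crop1.png

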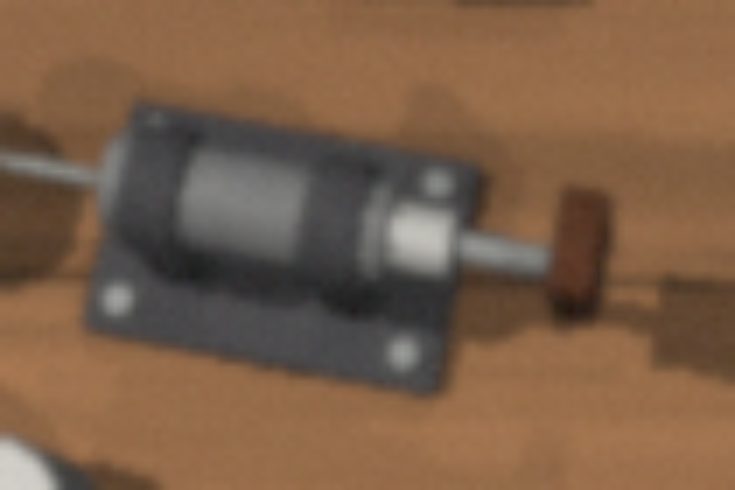

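The measured block top is 18×40 mm at z = 0.145, centred at (0.587, -0.0246). The base is 150×100 mm, and the pull direction is (-0.176, -0.984). All of this matches the given sizes. I'll close the fingers along the pull direction and travel high first.

{"method": "arm_command", "body": {"deltas": [0.2,-0.038,-0.032,0,0,0.2,-0.038,-0.032,0,0,0.2,-0.038,-0.032,0,0,0.2,-0.038,-0.032,0,0,0.2,-0.038,-0.032,0,0,0.2,-0.038,-0.032,0,0,0.2,-0.038,-0.032,0,0,0.2,-0.038,-0.032,0,0,0.2,-0.038,-0.032,0,0,0.2,-0.038,-0.032,0,0,0.2,-0.038,-0.032,0,0,0.2,-0.038,-0.032,0,0], "newtons": 40}}

```text
time: 1.6
position: [0.5056, 0.1027, 0.2223]
tool_rot: [0.141, 0.99, 0.0, -0.0]
ft_force: [0.4, -0.1, -0.7]
grip_width: 0.0518
grip_force: 0.0
```

{"method": "arm_command", "body": {"deltas": [0.2,-0.038,-0.032,0,0,0.2,-0.038,-0.032,0,0,0.2,-0.038,-0.032,0,0,0.2,0,0,0,-0.053,0.2,0,0,0,-0.053,0.2,0,0,0,0,0.2,0,0,0,0]}}

```text
time: 2.48
position: [0.5876, -0.0196, 0.2223]
tool_rot: [0.089, 0.996, 0.0, -0.0]
ft_force: [-0.2, 0.3, -0.2]
grip_width: 0.0518
grip_force: 0.0
```

```bash
cat >> h.py <<'E'
from scipy.spatial.transform import Rotation as R
D=np.array([-.176,-.984,0])
def where(o):
    Rm=R.from_quat(o["tool_rot"]).as_matrix(); return np.array(o["position"]),Rm
E
python3 - <<'E'
from h import *
o=status.get_obs();p,Rm=where(o);print(o["time"],p,o["grip_width"],o["ft_force"]);print(np.round(Rm,3))
print("tool delta",Rm.T@(np.array([.587,-.0246,.106])-p))
im,d,c=grab("wrist");P=pts(d,c);Z=P[...,2]
m=(Z>.138)&(Z<.152);n,l,s,_=cv2.connectedComponentsWithStats(m.astype(np.uint8))
for i in range(1,n):
    if s[i,4]>300:
        q=P[l==i];print(s[i],q.mean(0),cv2.minAreaRect((q[:,:2]*1000).astype(np.float32)))
save("pics/w1.png",im)
E
```

```text
2.475 [ 0.58755818 -0.01962918  0.22233558] 0.05182856184222149 [-0.16970876  0.33567763 -0.19893081]
[[-0.984  0.176 -0.   ]
 [ 0.176  0.984  0.   ]
 [ 0.001  0.    -1.   ]]
tool delta [-0.00038589 -0.00499375  0.11633529]
[241 176  21  44 893] [ 0.58648572 -0.02383026  0.14429696] ((587.634765625, -24.294828414916992), (17.735122680664062, 39.56634521484375), 79.93814849853516)
```

View pics/w1.png

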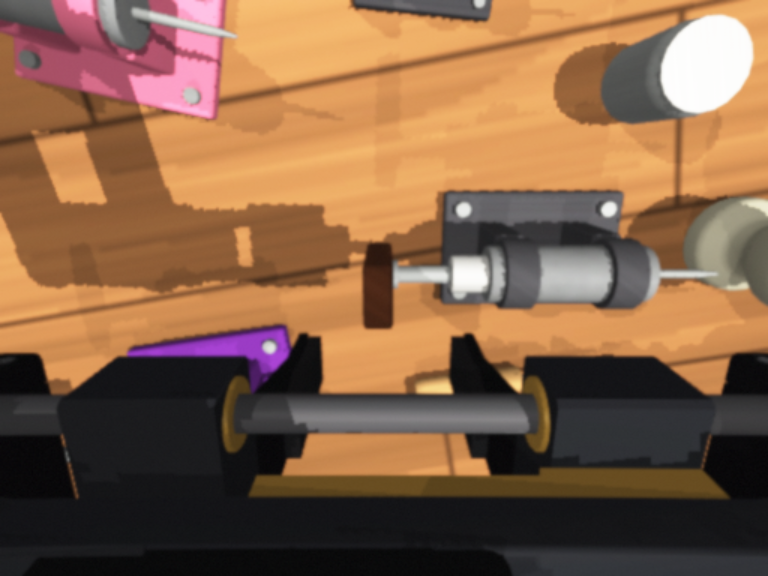

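The wrist view confirms the block at (378,285), level with the axis, with the sleeve mouth at (450,273). The measurement agrees to under 1 mm. Now descend and grip.

{"method": "arm_command", "body": {"deltas": [0.2,0,-0.0045,0.02,0,0.2,0,0,0.032,0,0.2,0,0,0.032,0,0.2,0,0,0.022,0,0.2,0,0,0.01,0,0.2,0,0,0,0,0.2,0,0,0,0]}}

```text
time: 3.4
position: [0.5878, -0.0244, 0.1075]
tool_rot: [0.088, 0.996, -0.0, 0.001]
ft_force: [0.3, -0.4, -0.0]
grip_width: 0.0521
grip_force: 0.0
```

{"method": "arm_command", "body": {"deltas": [-1,0,0,0,0,-1,0,0,0,0,-1,0,0,0,0,-1,0,0,0,0,-1,0,0,0,0,-1,0,0,0,0], "newtons": 40}}

```text
time: 4.15
position: [0.587, -0.0243, 0.1066]
tool_rot: [0.088, 0.996, -0.0, 0.0]
ft_force: [1.0, -0.4, 0.2]
grip_width: 0.0177
grip_force: 40.0
```

```bash
python3 - <<'E'
from h import *
o=status.get_obs();p,Rm=where(o);print(o["time"],p,p@D,o["grip_width"],o["grip_force"],o["ft_force"],np.dot(o["ft_force"],D))
im,d,c=grab("wrist");save("pics/w2.png",im)
E
```

```text
4.15 [ 0.58699859 -0.02428519  0.106607  ] -0.07941512806518998 0.01771887434704674 39.9997245054692 [ 1.01597385 -0.36776712  0.22048858] 0.1830714495519231
```

View pics/w2.png

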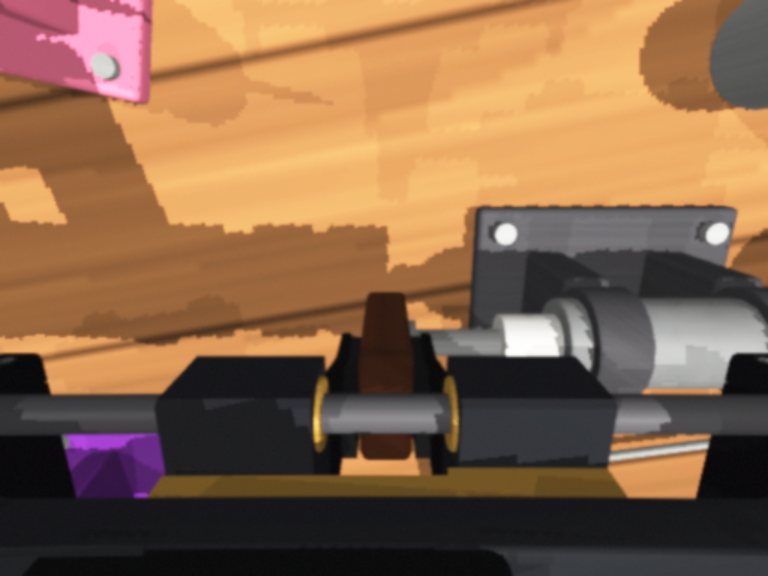

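The grip is sound: opening 17.7 mm at 40 N, and the mouth edge is visible at (500,335). Pull 12 mm, then 2 mm steps, watching the force.

{"method": "arm_command", "body": {"deltas": [-1,0,-0.002,0,0,-1,0,-0.002,0,0,-1,0,-0.002,0,0,-1,0,-0.002,0,0,-1,0,-0.002,0,0,-1,0,-0.002,0,0,-1,0,0,0,0]}}

```text
time: 5.08
position: [0.5848, -0.0364, 0.1066]
tool_rot: [0.088, 0.996, -0.0, -0.0]
ft_force: [0.2, -0.1, 1.0]
grip_width: 0.018
grip_force: 40.0
```

{"method": "arm_command", "body": {"deltas": [-1,0,-0.002,0,0,-1,0,0,0,0]}}

```text
time: 5.32
position: [0.5845, -0.0383, 0.1066]
tool_rot: [0.088, 0.996, -0.0, 0.0]
ft_force: [-0.4, 0.7, -0.7]
grip_width: 0.0174
grip_force: 40.0
```

{"method": "arm_command", "body": {"deltas": [-1,0,-0.002,0,0,-1,0,0,0,0]}}

```text
time: 5.58
position: [0.5842, -0.0402, 0.1066]
tool_rot: [0.088, 0.996, -0.0, 0.0]
ft_force: [0.8, 0.8, 1.1]
grip_width: 0.0176
grip_force: 40.0
```

{"method": "arm_command", "body": {"deltas": [-1,0,-0.002,0,0,-1,0,0,0,0]}}

```text
time: 5.82
position: [0.5838, -0.0422, 0.1066]
tool_rot: [0.088, 0.996, -0.0, 0.0]
ft_force: [0.0, 1.0, 1.5]
grip_width: 0.0177
grip_force: 40.0
```

{"method": "arm_command", "body": {"deltas": [-1,0,-0.002,0,0,-1,0,0,0,0]}}

```text
time: 6.08
position: [0.5835, -0.0442, 0.1066]
tool_rot: [0.088, 0.996, -0.0, 0.0]
ft_force: [-0.2, 0.8, 1.5]
grip_width: 0.0179
grip_force: 40.0
```

{"method": "arm_command", "body": {"deltas": [-1,0,-0.002,0,0,-1,0,0,0,0]}}

```text
time: 6.32
position: [0.5831, -0.0462, 0.1066]
tool_rot: [0.088, 0.996, -0.0, 0.0]
ft_force: [0.4, 0.5, 0.8]
grip_width: 0.0173
grip_force: 40.0
```

{"method": "arm_command", "body": {"deltas": [-1,0,-0.002,0,0,-1,0,0,0,0]}}

```text
time: 6.58
position: [0.5828, -0.048, 0.1066]
tool_rot: [0.088, 0.996, 0.0, 0.0]
ft_force: [0.2, 1.8, 0.8]
grip_width: 0.0174
grip_force: 40.0
```

{"method": "arm_command", "body": {"deltas": [-1,0,-0.002,0,0,-1,0,0,0,0]}}

```text
time: 6.82
position: [0.5826, -0.0487, 0.1065]
tool_rot: [0.089, 0.996, 0.001, 0.0]
ft_force: [1.1, 6.3, 1.2]
grip_width: 0.018
grip_force: 40.0
```

{"method": "arm_command", "body": {"deltas": [-1,0,-0.002,0,0,-1,0,0,0,0]}}

```text
time: 7.08
position: [0.5823, -0.0505, 0.1064]
tool_rot: [0.089, 0.996, 0.001, 0.0]
ft_force: [3.1, 5.4, 0.9]
grip_width: 0.0178
grip_force: 40.0
```

The stop is felt at y ≈ -0.0485, where the force jumps to about 6 N. The target is 30 mm further along the pull, y ≈ -0.078. I'll go most of the way, then check with the camera.

{"method": "arm_command", "body": {"deltas": [-1,0,-0.002,0,0,-1,0,-0.002,0,0,-1,0,-0.002,0,0,-1,0,0,0,0,-1,0,0,0,0]}}

```text
time: 7.7
position: [0.5813, -0.056, 0.1064]
tool_rot: [0.089, 0.996, 0.001, 0.0]
ft_force: [2.6, 6.3, 0.5]
grip_width: 0.0181
grip_force: 40.0
```

{"method": "arm_command", "body": {"deltas": [-1,0,-0.002,0,0,-1,0,-0.002,0,0,-1,0,-0.002,0,0,-1,0,-0.002,0,0,-1,0,-0.002,0,0,-1,0,-0.002,0,0,-1,0,-0.002,0,0,-1,0,0,0,0,-1,0,0,0,0]}}

```text
time: 8.82
position: [0.579, -0.0689, 0.1063]
tool_rot: [0.089, 0.996, 0.002, 0.0]
ft_force: [3.3, 9.6, -0.4]
grip_width: 0.0178
grip_force: 40.0
```

```bash
python3 - <<'E'
from h import *
o=status.get_obs();p,Rm=where(o);print(o["time"],p,o["ft_force"],np.dot(o["ft_force"],D))
im,d,c=grab("wrist");np.savez("w3.npz",im=im,P=pts(d,c));save("pics/w3.png",im)
E
```

```text
8.825 [ 0.57895324 -0.06889801  0.10631722] [ 3.29266093  9.59704135 -0.42222189] -10.022997015264252
```

View pics/w3.png

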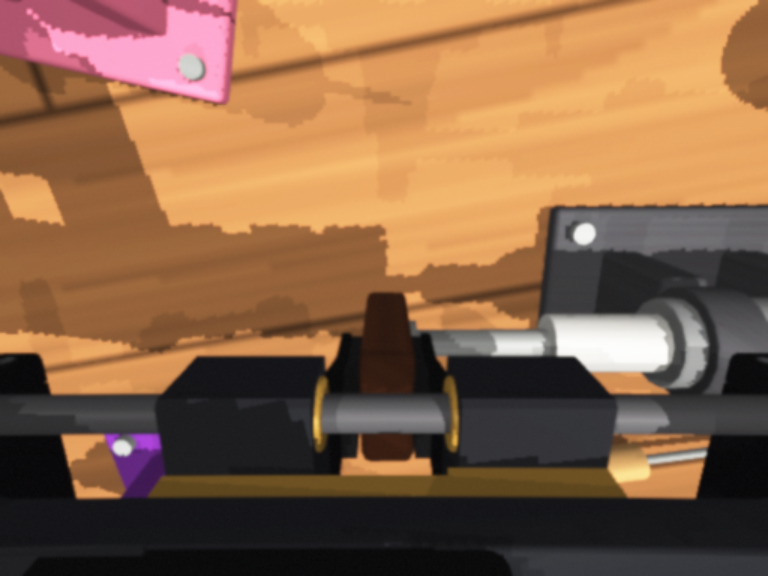

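The mouth edge is now at (545,340), about 21 mm of rod is drawn out, and the ring is not yet visible. That is consistent, so pull the remaining 9 mm gently.

{"method": "arm_command", "body": {"deltas": [-1,0,-0.001,0,0,-1,0,-0.001,0,0,-1,0,-0.001,0,0,-1,0,-0.001,0,0,-1,0,-0.001,0,0,-1,0,-0.001,0,0,-1,0,-0.001,0,0,-1,0,-0.001,0,0,-1,0,-0.001,0,0,-1,0,0,0,0,-1,0,0,0,0,-1,0,0,0,0]}}

```text
time: 10.38
position: [0.5775, -0.0771, 0.1062]
tool_rot: [0.089, 0.996, 0.002, 0.0]
ft_force: [3.9, 11.3, -1.0]
grip_width: 0.0178
grip_force: 40.0
```

```bash
python3 - <<'E'
from h import *
o=status.get_obs();p,Rm=where(o);print(o["time"],p,o["ft_force"],np.dot(o["ft_force"],D),o["joint_velocities"])
im,d,c=grab("wrist");P=pts(d,c);save("pics/w4.png",im[180:270,230:400],4.5)
# profile along pull axis from the block centre (tool x,y)
a=(P[...,:2]-p[:2])@(-D[:2]);b=(P[...,:2]-p[:2])@np.array([.984,-.176])
for s in np.arange(.04,.1,.002):
    m=(abs(a-s)<.001)&(abs(b)<.03)&(P[...,2]>.07)&(P[...,2]<.13)
    if m.sum()>2:print(round(s,3),m.sum(),np.round([P[...,2][m].max(),b[m].min(),b[m].max()],4),im[m].mean(0).astype(int))
E
```

```text
10.375 [ 0.57745697 -0.07711522  0.10624195] [ 3.9100192  11.31087465 -0.98863407] -11.818064034438873 [-0.00094509  0.00023748  0.00041269 -0.00045387  0.00128974 -0.00044884]
0.04 53 [ 0.0963 -0.0051  0.0044] [122 122 119]
0.042 53 [ 0.0964 -0.0049  0.0044] [126 126 123]
0.044 53 [ 0.0966 -0.0049  0.0045] [127 127 123]
0.046 52 [ 0.0964 -0.0051  0.0044] [134 134 131]
0.048 52 [ 0.0966 -0.0052  0.0046] [169 170 165]
0.05 50 [ 0.0964 -0.0049  0.0046] [199 199 195]
0.052 54 [ 0.0966 -0.0052  0.0044] [197 197 193]
0.054 50 [ 0.0968 -0.0055  0.0045] [199 199 195]
0.056 55 [ 0.0978 -0.0049  0.0043] [200 200 197]
0.058 51 [ 0.0966 -0.0056  0.0047] [196 196 192]
0.06 50 [ 0.0969 -0.005   0.0042] [199 199 195]
0.062 51 [ 0.0968 -0.0048  0.0044] [200 200 196]
0.064 56 [ 0.0966 -0.005   0.0044] [192 193 188]
0.066 50 [ 0.0964 -0.005   0.0048] [194 194 190]
0.068 55 [ 0.0967 -0.0051  0.0046] [189 189 186]
0.07 50 [ 0.0966 -0.005   0.0046] [193 194 191]
0.072 55 [ 0.0975 -0.0051  0.0047] [189 190 186]
0.074 48 [ 0.0967 -0.0054  0.0045] [193 194 190]
0.076 52 [ 0.0968 -0.0048  0.0046] [185 186 182]
0.078 80 [ 0.1    -0.0087  0.0046] [122 110  91]
0.08 216 [ 0.1029 -0.0116  0.0048] [138 122  98]
0.082 105 [ 0.1032 -0.0118  0.0044] [229 228 225]
0.084 99 [ 0.104  -0.012   0.0061] [229 228 224]
0.086 115 [ 0.1038 -0.0119  0.008 ] [233 232 229]
0.088 118 [ 0.1034 -0.0117  0.0104] [232 231 228]
0.09 121 [ 0.1034 -0.0118  0.0106] [230 229 226]
0.092 116 [ 0.1035 -0.0119  0.0111] [233 232 229]
0.094 132 [ 0.1033 -0.0117  0.0113] [232 231 228]
0.096 112 [ 0.1036 -0.0118  0.0111] [232 230 227]
0.098 126 [ 0.1034 -0.0119  0.0115] [233 232 229]
```

View pics/w4.png

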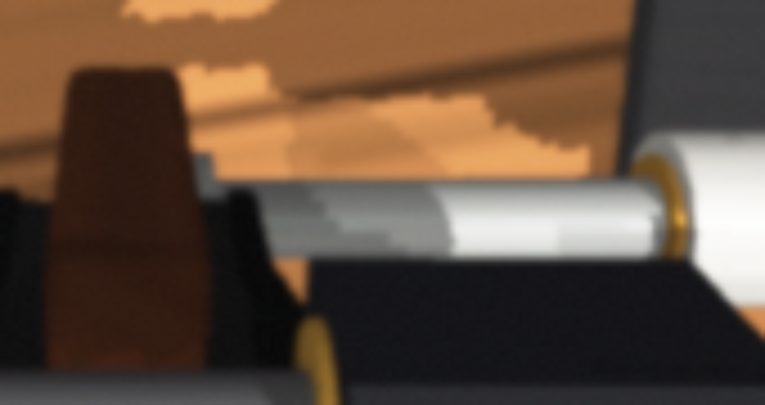

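The brass ring shows in the sleeve's mouth at (680,215). The mouth measures about 80 mm from the block centre and the pull is 11.8 N, as given for the mark. Hold briefly to settle, then hand in.

{"method": "arm_command", "body": {"deltas": [-1,0,0,0,0,-1,0,0,0,0,-1,0,0,0,0,-1,0,0,0,0]}}

```text
time: 10.92
position: [0.5775, -0.0771, 0.1062]
tool_rot: [0.089, 0.996, 0.003, 0.0]
ft_force: [4.3, 11.4, -0.2]
grip_width: 0.0178
grip_force: 40.0
```

```bash
python3 -c "
from h import *
print(status.get_obs()['position']); print(order.hand_in())"
```

```text
[ 0.57747442 -0.07708176  0.10623921]
the job is handed in; nothing more can be done
None
```

I handed the job in at about 11 s with the ring within about 1 mm of the sleeve's mouth, the block held steady at about 12 N against the spring, and no contact made with the cast or tools; no verdict was returned.

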